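# Stack the nested caddy over a loaded bin

### The arm

A 6-joint arm with a two-finger parallel gripper is mounted at the origin on the work surface. World frame = base frame: x ahead of the robot, y to its left, z up, the work surface at z = 0. Lengths are in m, angles in rad, forces in N, time in s.
With the tool pointing down it reaches from about 0.325 to 0.775 m from the base axis. Payload 5.5 kg.
Tool frame: the origin (TCP) lies between the finger pads; the fingertips stand 8 mm ahead of it and the grasp point (between the pads) lies 11 mm behind it (tcp_to_tips is the distance from the TCP to the fingertips, in m); z points along the fingers, y is the direction in which the jaws open and shut (so a half turn about z gives the same grasp; the last joint's range is limited). The gripper opens to 88 mm and grips with 3 to 60 N. Pads are 20 mm wide; open, the fingers measure 115 mm over their backs; the gripper's body (75 mm by 178 mm) begins 61 mm behind the grasp point.
Start: joints at [1.077, 0.091, 1.231, -0, 1.82, -0.057], TCP at [0.254, 0.544, 0.231] pointing down, gripper open.
Joint ranges: [-2.87, 2.87], [-0.86, 2.18], [0.17, 2.46], [-1.51, 4.65], [0.06, 2.69], [-2.65, 2.65]. Speed limits (rad/s): [2.57, 2.57, 3.01, 3.14, 3.14, 3.14].

### API

Orientations are given as a unit quaternion [w, x, y, z].
In Python, from bench import * gives the robot as it stands. Calls block until the motion is done:
- move_to(position, orientation): joint-space move of the TCP to a pose.
- move_l(position, speed=0.15, orientation=None): straight line of the TCP; orientation=None keeps the orientation; speed is the mean speed in m/s.
- movej(angles): joint-space move.
- gripper_open() and close(): open the fingers fully, or close them until they stop; the grip force is fixed at half the most.
- hold(seconds).
- inverse_kinematics(position, orientation): joint angles nearest the present ones, or None.
- state(): the state.
- get_image(name): name is "scene" or "top" or "wrist"; returns a dict with "frame" (480x640x3 uint8, blue, green, red), "depth" (480x640 float32, m along the optical axis (not along the pixel's ray), 0 where there is no reading), "camera_matrix" (3x3 intrinsics, pixels), "k1" (the pictures are not rectified: a ray, as slopes to the right and down, at radius r is drawn at 1 + k1 r^2 times it, then the intrinsics apply), "view" (4x4, takes a point from world to camera coordinates). Camera axes: x right, y up, looking along -z (the intrinsics and any distortion apply to the point x, -y, -z); pixel columns grow to the right and rows downward; lengths in m; the calibration is good to about 2 mm. A picture is of the moment at which its call begins.
A pose or a line that the arm cannot do raises IKError and nothing moves.
- job_done(): hands the job in, once; it reports no verdict.
The state is a dict: "time": time; "joint_pos": joint angles; "dq": joint speeds; "joint_torque": joint torques, N m; "ee_pos": TCP position; "ee_rot": TCP orientation; "ft_force": force on the tool from outside, world axes, zero at the start; "moment": the same for the moment, N m; "finger_gap": finger opening in m.
Only numpy, scipy, OpenCV 4.12 (cv2) and the standard library are available. Lean on these libraries where they do the work, as an engineer would, in place of code of your own. Each camera call takes 0.05 s, during which the arm holds its last target.

### The job

On the organisers' table a grey caddy is nested down inside a grey bin. Lift the caddy out and set it upright on the fabric mat, seat the round tin fully home in the bin's round recess, then take the caddy again and lower it gently onto the bin turned half a turn from how it was nested, so that it rests level on the bin's ledges above the tin; drop neither. Leave the bin where it stands, and leave the square tin, the marker, the microphone and the phone alone.

Things in the scene. Friction and masses are not known exactly. Their poses are not given: they have to be found in the camera images.
- bin_middle (a point): Middle of the lower bin at its insert's top, 10 mm above the bin's underside. Loose open bin, grey plastic, 1.2 kg, any yaw; z up. Inner space 184 mm (x) by 130 mm (y); end walls and sides 6 mm thick; rolled rim 208 by 153 mm, 66 mm above the table. Ledges, tops level, stick 16 mm in from the end walls: two in the -x corners, one at the middle of the +x end.
- centre_ledge (a point): Centre of the top of the bin's single ledge at its +x end: 50 mm wide in y, a gap on each side. All ledge tops are 50 mm above the bin's underside, 16 mm below its rim, 40 mm above the insert. Axes as the bin's.
- corner_ledge (a point): Centre of the top of one of the two corner ledges at the bin's -x end (this one on the +y side); they span 30 to 65 mm either side of the bin's middle line, with a 60 mm gap between. Axes as the bin's.
- round_recess (a point): Centre of the floor of the round recess in the bin's pale floor insert (recess floors dark): 66 mm diameter, 6 mm deep, with this floor 4 mm above the bin's underside, 40 mm from the bin's middle on its -x side. Axes as the bin's.
- square_recess (a point): Centre of the floor of the square recess, 66 by 66 mm, 6 mm deep, 40 mm from the bin's middle on its +x side; it stays empty. Axes as the bin's.
- caddy: Open grey plastic caddy, 0.35 kg; origin at the middle of its underside. Body 142 mm (x) by 120 mm (y), walls 42 mm high, the -x end wall only 22 mm. Nested at the start, axes along the bin's, its underside is 10 mm above the bin's, its tongues between the ledges. Turned half a turn, the tongues lie on the ledges: underside 50 mm above the bin's, with 5 mm of play all round when centred.
- caddy_grip (a point): Centre of the caddy's fixed steel carrying bar, which runs straight across the top along the caddy's y: 14 mm thick (x), 14 mm high, 120 mm long, free underneath and above the middle of the caddy; 73 mm above its underside (bar's top, the highest part, 80 mm). Axes as the caddy's.
- caddy_front (a point): Outer end of the caddy's single tongue, 50 mm wide, at the middle of its -x (low-walled) end: 87 mm from the caddy's middle, 6 mm above its underside. At the +x end are two tongues 26 mm wide, 32 to 58 mm off the middle line. All tongues stick out 16 mm, are 12 mm high, undersides flush with the caddy's.
- round_tin_centre (a point): Centre (half-way up) of the round aluminium tin, 60 mm diameter, 30 mm high, standing flat on the table, about 0.12 kg. z is up.
- square_tin_centre (a point): Centre of a square aluminium tin, 60 by 60 by 30 mm, standing flat on the table; to be left alone.
- mat: Grey fabric mat fixed to the table, 240 mm (x) by 180 mm (y), 3 mm thick, clear of things; origin at the centre of its underside.
- marker: White marker pen with black cap, 130 mm long, lying along its y between the tins, 15 mm high; bystander.
- microphone: Black hand microphone, 200 mm long, lying along its y near the far edge, 48 mm high; bystander.
- phone: Black phone, 72 by 150 by 8 mm, lying near the far edge; bystander.
Mind the look-alikes: they are no part of the job. Leave any blue or turquoise look-alike of the part that bears round_tin_centre alone.

How it is judged:
On the way, in this order (a step that is already met when the one before it is completed fails the run):
1. the caddy is out of the bin and stands upright on the mat, let go (horizontal distance between caddy_grip and mat below 0.07 m and height (world z) of caddy_grip below 0.082 m and angle between caddy_grip's own z axis and vertical below 0.05 rad and contact force between the fingers and caddy below 0.5 N), for 0.2 s.
2. the round tin lies fully home in the round recess, let go (horizontal distance between round_tin_centre and round_recess below 0.007 m and z of round_tin_centre in the frame of round_recess between 0.01 and 0.0185 m and angle between round_tin_centre's own z axis and vertical below 0.06 rad and contact force between the fingers and round_tin below 0.5 N), for 0.2 s.
3. the caddy, turned half a turn, rests level on the bin's ledges, let go (z of caddy_grip in the frame of bin_middle between 0.109 and 0.117 m and x of caddy_grip in the frame of bin_middle between -0.009 and 0.009 m and y of caddy_grip in the frame of bin_middle between -0.009 and 0.009 m and x of caddy_front in the frame of bin_middle above 0.07 m and angle between caddy_grip's own z axis and vertical below 0.04 rad and contact force between the fingers and caddy below 0.5 N), for 0.2 s.
At the end, for the whole second after the job is handed in: Caddy turned half a turn, at rest on the ledges: single tongue at the bin's +x end, level to 0.04 rad, underside 46 to 54 mm above the bin's, centred to 9 mm in x and y. Round tin flat in the round recess: 7 mm of its centre, 3.5 mm of its floor. Bin upright, within 40 mm of its start (z of caddy_grip in the frame of bin_middle between 0.109 and 0.117 m and x of caddy_grip in the frame of bin_middle between -0.009 and 0.009 m and y of caddy_grip in the frame of bin_middle between -0.009 and 0.009 m and x of caddy_front in the frame of bin_middle above 0.07 m and angle between each of caddy_grip, bin_middle's own z axis and vertical below 0.04 rad and horizontal distance between round_tin_centre and round_recess below 0.007 m and z of round_tin_centre in the frame of round_recess between 0.01 and 0.0185 m and angle between round_tin_centre's own z axis and vertical below 0.06 rad and distance of bin_middle from where it was at the start of the episode below 0.04 m and linear speed of caddy below 0.02 m/s); the robot touches nothing.
It fails at once if the square tin, marker, microphone or phone is disturbed (moved more than 30 mm) (distance of any of square_tin_centre, marker, microphone, phone from where it was at the start of the episode above 0.03 m).
It fails at once if the caddy is forced onto the bin (contact above 60 N) (contact force between caddy and bin above 60 N).
It fails at once if the caddy or the round tin is dropped (moves faster than 0.5 m/s, as after a free fall of 13 mm, out of the fingers) ((linear speed of caddy above 0.5 m/s and contact force between the fingers and caddy below 0.5 N) or (linear speed of round_tin above 0.5 m/s and contact force between the fingers and round_tin below 0.5 N)).
It also fails if it takes over 72 s, if anything falls off the work surface, if the arm or the gripper's body presses on something with over 40 N, if the wrist force passes 120 N, or if a joint passes its speed limit or range.

## Working session

There is one attempt and no reset: what is moved stays moved. The work goes in short steps, each a Python script; the robot and the scene stay as the last script left them, time stands still between calls to the robot, and variables do not carry over. Pictures are saved under pics/ and viewed, and the job is handed in when it is done.

```bash
ls; mkdir -p pics; python3 - <<'E'
from bench import *
import cv2,numpy as np
for n in ["scene","top","wrist"]:
    d=get_image(n); cv2.imwrite(f"pics/{n}0.png",d["frame"]); np.savez(f"pics/{n}0.npz",**{k:d[k] for k in d})
    print(n,np.round(d["camera_matrix"],1).tolist(),d["k1"],np.round(d["view"],3).tolist(), (d["depth"]>0).mean())
print(state())
E
```

```text
pics
scene [[617.0, 0.0, 322.2], [0.0, 617.0, 242.2], [0.0, 0.0, 1.0]] -0.13905354224830102 [[-0.547, 0.837, -0.007, 0.332], [-0.71, -0.459, 0.534, 0.36], [0.443, 0.297, 0.846, -1.486], [0.0, 0.0, 0.0, 1.0]] 0.9961197916666666
top [[584.7, 0.0, 315.4], [0.0, 584.7, 240.4], [0.0, 0.0, 1.0]] -0.11337344514140422 [[0.022, -1.0, 0.003, -0.028], [0.985, 0.022, 0.17, -0.576], [-0.17, -0.001, 0.985, -1.295], [0.0, 0.0, 0.0, 1.0]] 0.9959798177083333
wrist [[341.0, 0.0, 315.0], [0.0, 341.0, 237.8], [0.0, 0.0, 1.0]] 0.021252529051622997 [[0.424, 0.906, -0.002, -0.6], [-0.863, 0.403, -0.306, 0.038], [-0.276, 0.132, 0.952, -0.392], [0.0, 0.0, 0.0, 1.0]] 0.9960026041666666
{'time': 0.15, 'joint_pos': array([ 1.07728694e+00,  9.16842390e-02,  1.23158928e+00, -4.25508922e-06,
        1.81983672e+00, -5.67170012e-02]), 'dq': array([ 0.00036066, -0.00164269, -0.00164019,  0.00014976, -0.00056489,
       -0.00198706]), 'joint_torque': array([ 2.11825776e-03, -4.47049177e+01, -4.06906843e+01,  6.99570263e-02,
        2.74756516e-02, -1.22910706e-04]), 'ee_pos': array([0.25372842, 0.54346742, 0.22977893]), 'ee_rot': array([-2.04144738e-04,  2.16664638e-01,  9.76245798e-01, -7.30814565e-04]), 'ft_force': array([ 0.43094431, -0.31284937, -0.59370668]), 'moment': array([ 0.03046793,  0.00323915, -0.01058661]), 'finger_gap': 0.08750759877268834}
```

View pics/top0.png

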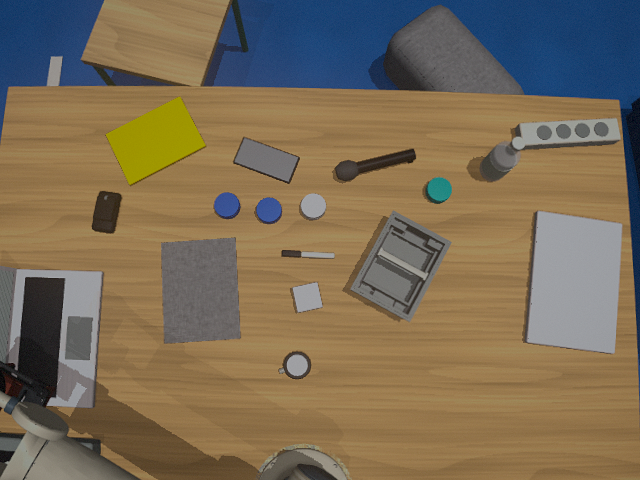

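View pics/scene0.png

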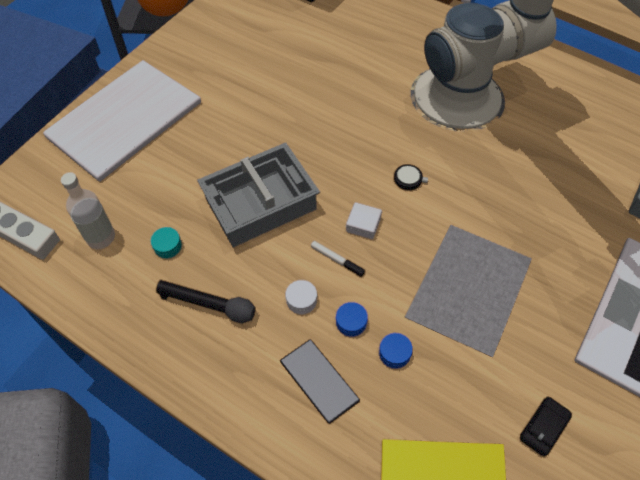

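View pics/wrist0.png

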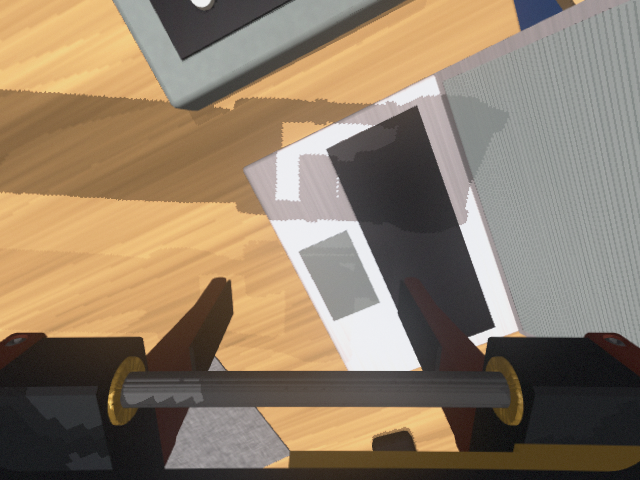

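```bash
cat > h.py <<'E'
import numpy as np, cv2
def ray(d,uv):
    V=d["view"]; R=V[:3,:3]; t=V[:3,3]
    p=cv2.undistortPoints(np.array(uv,float).reshape(-1,1,2),d["camera_matrix"],np.array([float(d["k1"]),0,0,0])).reshape(-1,2)
    dc=np.c_[p[:,0],-p[:,1],-np.ones(len(p))]
    return -R.T@t, dc@R
def plane(d,uv,z):
    o,r=ray(d,uv); s=(z-o[2])/r[:,2]
    return o+r*s[:,None]
def cloud(d):
    v,u=np.mgrid[0:480,0:640]; o,r=ray(d,np.c_[u.ravel(),v.ravel()])
    return (o+r*d["depth"].reshape(-1,1)).reshape(480,640,3)
def proj(d,P):
    P=np.atleast_2d(P); c=P@d["view"][:3,:3].T+d["view"][:3,3]
    q=np.c_[c[:,0],-c[:,1],-c[:,2]]
    return cv2.projectPoints(q,np.zeros(3),np.zeros(3),d["camera_matrix"],np.array([float(d["k1"]),0,0,0]))[0].reshape(-1,2)
def quat(yaw):
    "tool down, tool y axis at angle yaw from... tool x axis at angle yaw"
    # R = Rz(yaw)*Rx(pi)
    return [0*1.0,np.cos(yaw/2),np.sin(yaw/2),0.0]
E
python3 - <<'E'
import cv2,numpy as np
from h import *
a=cv2.imread("pics/top0.png")[200:330,335:465]; b=cv2.imread("pics/scene0.png")[135:255,190:330]
a=cv2.resize(a,(400,400),interpolation=cv2.INTER_CUBIC); b=cv2.resize(b,(400,400*120//140),interpolation=cv2.INTER_CUBIC)
c=np.zeros((400,800,3),np.uint8); c[:,:400]=a; c[:b.shape[0],400:]=b; cv2.imwrite("pics/crop0.png",c)
for n in ["top","scene"]:
    d=np.load(f"pics/{n}0.npz"); C=cloud(d)
    x=C[...,0];y=C[...,1];z=C[...,2]
    print(n, C.reshape(-1,3)[d["depth"].ravel()>0].min(0))
    reg=np.zeros((480,640),bool)
    if n=="top": reg[205:325,345:455]=1
    else: reg[140:245,195:322]=1
    h,e=np.histogram(z[reg],bins=np.arange(-.01,.12,.005)); print(h)
    # rim
    m=reg&(z>.056)&(z<.075)
    r=cv2.minAreaRect(np.float32(np.c_[x[m],y[m]]*1000)); print("rim",r,np.median(z[m]))
    m=reg&(z>.082)&(z<.1)
    print("bar",m.sum(),cv2.minAreaRect(np.float32(np.c_[x[m],y[m]]*1000)), np.median(z[m]))
E
```

```text
top [ 0.02100335 -1.37444159 -0.77831629]
[ 849 4190 1964  493 1392  764  235  154  104  100  139  421  312  184
  928  514   22   11   56  213   97    2    0    0    0]
rim ((522.19970703125, -210.2615966796875), (152.7772979736328, 210.5821990966797), 61.91044616699219) 0.06375538181295037
bar 354 ((522.481689453125, -209.76226806640625), (118.47447967529297, 18.799108505249023), 62.29642105102539) 0.08822786747716149
scene [-1.54815013 -2.44901974 -0.77708057]
[ 311 3950 1564  240 1420  682  352  306  346  312  346  619  382  282
 1167  565   14   30   65  282   58    0    0    0    0]
rim ((526.1917724609375, -209.96348571777344), (160.3844451904297, 211.7786102294922), 61.32979965209961) 0.06362150375943099
bar 382 ((526.3272705078125, -210.66831970214844), (124.89080810546875, 19.697343826293945), 63.02305221557617) 0.08815850347502846
```

View pics/crop0.png

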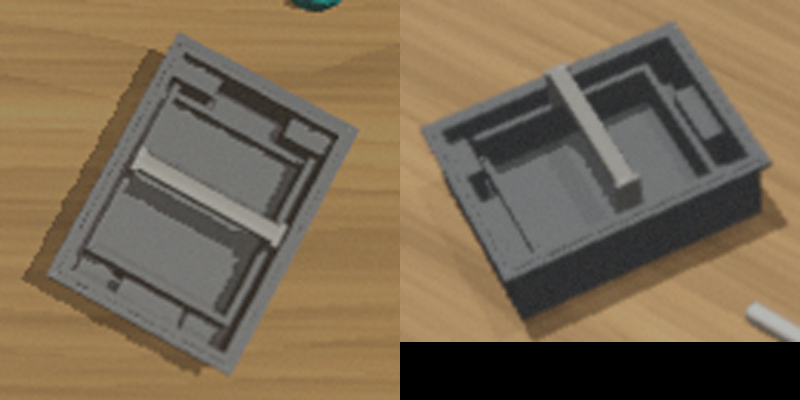

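```bash
python3 - <<'E'
import cv2,numpy as np
from h import *
for n in ["top","scene"]:
    d=np.load(f"pics/{n}0.npz"); C=cloud(d).reshape(-1,3)
    a=np.deg2rad(151.9); c=np.array([.523,-.210])
    u=np.array([np.cos(a),np.sin(a)]); v=np.array([-u[1],u[0]])
    L=np.c_[(C[:,:2]-c)@u,(C[:,:2]-c)@v,C[:,2]]
    for x in [.085,-.085]:
        for y in [-.047,-.02,0,.02,.047]:
            m=(abs(L[:,0]-x)<.005)&(abs(L[:,1]-y)<.01)&(L[:,2]>-.02)
            print(n,x,y,m.sum(),np.round(np.percentile(L[m,2],[20,50,80]),3) if m.any() else None)
    # caddy walls
    for x in [.068,-.068]:
        m=(abs(L[:,0]-x)<.004)&(abs(L[:,1])<.05)&(L[:,2]<.075); print("wall",x,np.round(np.percentile(L[m,2],[10,50,90]),3))
d=np.load("pics/top0.npz");f=d["frame"]; hsv=cv2.cvtColor(f,cv2.COLOR_BGR2HSV)
for n,roi in {"top":[(313,206,'r'),(307,297,'s'),(200,290,'mat')],"scene":[(301,297,'r'),(364,221,'s'),(470,290,'mat')]}.items():
    d=np.load(f"pics/{n}0.npz");f=d["frame"];hsv=cv2.cvtColor(f,cv2.COLOR_BGR2HSV);C=cloud(d)
    for (u,v,k) in roi:
        r=70 if k=='mat' else 20
        m=np.zeros((480,640),np.uint8); m[v-r:v+r,u-r:u+r]=1
        m&=((hsv[...,1]<60)&(hsv[...,2]>(40 if k=='mat' else 130))).astype(np.uint8)
        if k!='mat': m&=((C[...,2]>.02)).astype(np.uint8)
        m=cv2.morphologyEx(m,cv2.MORPH_OPEN,np.ones((3,3),np.uint8))
        cs=max(cv2.findContours(m,0,2)[0],key=cv2.contourArea).reshape(-1,2)
        P=plane(d,cs,.003 if k=='mat' else .03)
        print(n,k,len(cs),"medz",np.median(C[...,2][m>0]))
        Q=np.float32(P[:,:2]*1000)
        print(cv2.minEnclosingCircle(Q) if k=='r' else cv2.minAreaRect(Q))
        cl=C[m>0]; cl=np.float32(cl[(cl[:,2]>.024)|(k=='mat')][:,:2]*1000)
        print("  depth",cv2.minEnclosingCircle(cl) if k=='r' else cv2.minAreaRect(cl))
E
```

```text
top 0.085 -0.047 26 [0.019 0.021 0.023]
top 0.085 -0.02 34 [0.03  0.046 0.05 ]
top 0.085 0 39 [0.046 0.049 0.051]
top 0.085 0.02 32 [0.046 0.048 0.05 ]
top 0.085 0.047 26 [0.018 0.021 0.022]
top -0.085 -0.047 38 [0.045 0.049 0.051]
top -0.085 -0.02 26 [0.009 0.019 0.023]
top -0.085 0 26 [0.016 0.02  0.022]
top -0.085 0.02 34 [0.009 0.019 0.029]
top -0.085 0.047 37 [0.046 0.048 0.05 ]
wall 0.068 [0.02  0.047 0.053]
wall -0.068 [0.013 0.027 0.032]
scene 0.085 -0.047 30 [0.039 0.052 0.061]
scene 0.085 -0.02 93 [0.024 0.044 0.051]
scene 0.085 0 56 [0.047 0.049 0.057]
scene 0.085 0.02 42 [0.047 0.05  0.058]
scene 0.085 0.047 51 [0.023 0.039 0.056]
scene -0.085 -0.047 37 [0.047 0.048 0.05 ]
scene -0.085 -0.02 2 [0.026 0.033 0.04 ]
scene -0.085 0 32 [0.018 0.02  0.023]
scene -0.085 0.02 56 [0.019 0.024 0.04 ]
scene -0.085 0.047 35 [0.047 0.048 0.051]
wall 0.068 [0.021 0.048 0.052]
wall -0.068 [0.014 0.029 0.033]
top r 36 medz 0.028093344709520407
((664.9378662109375, -7.37700891494751), 29.247926712036133)
  depth ((665.4517822265625, -7.260675430297852), 29.5753116607666)
top s 38 medz 0.0
[... 443 characters left out ...]
29443359375), 1.9536305665969849)
scene r 38 medz 0.028536133485107307
((670.2669067382812, -6.158499240875244), 29.771198272705078)
  depth ((874.6764526367188, 147.75527954101562), 285.57293701171875)
scene s 61 medz 0.028115598421930343
((454.1401672363281, 2.76190185546875), (59.10941696166992, 58.927188873291016), 13.694700241088867)
  depth ((765.9532470703125, 143.7753143310547), (752.9877319335938, 66.07589721679688), 24.310373306274414)
scene mat 302 medz 0.0015680959844756037
((465.9852600097656, 255.54177856445312), (239.3625030517578, 179.2131805419922), 5.347047328948975)
  depth ((718.8513793945312, 279.15130615234375), (759.2338256835938, 180.00074768066406), 5.39219856262207)
```

```bash
python3 - <<'E'
from bench import *
from h import *
import numpy as np,cv2
a=np.deg2rad(61.9)
print(inverse_kinematics([.5245,-.21,.30],quat(a)))
move_to([.5245,-.21,.30],quat(a))
s=state();print(s["time"],s["ee_pos"],s["ee_rot"],s["joint_pos"])
d=get_image("wrist");cv2.imwrite("pics/w1.png",d["frame"]);np.savez("pics/w1.npz",**d)
E
```

```text
[-4.41050761e-01  2.20407958e-02  1.17872890e+00 -4.44089210e-16
  1.94082296e+00  4.93867585e-02]
2.9833 [ 0.52480691 -0.20925387  0.2999399 ] [-9.03885299e-05  8.57258996e-01  5.14885426e-01  6.53926385e-05] [-4.39748644e-01  2.20899228e-02  1.17878721e+00  2.24454738e-04
  1.94079293e+00  4.93808475e-02]
```

View pics/w1.png

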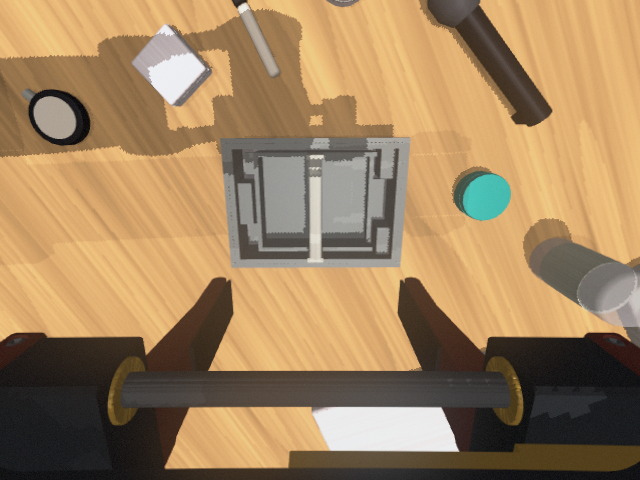

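```bash
python3 - <<'E'
from h import *
d=np.load("pics/w1.npz");C=cloud(d);z=C[...,2]
reg=np.zeros((480,640),bool);reg[130:275,215:415]=1
m=reg&(z>.056)&(z<.075);print(np.median(z[m]),cv2.minAreaRect(np.float32(C[m][:,:2]*1000)))
m=reg&(z>.08)&(z<.1);print(np.median(z[m]),cv2.minAreaRect(np.float32(C[m][:,:2]*1000)))
# rim by ray
P=plane(d,[[221,139],[409,137],[401,267],[233,268]],.066);print(P.round(4),P.mean(0))
print(np.linalg.norm(np.diff(P[[0,1,2,3,0]],axis=0),axis=1))
e=P[0]-P[1]+P[3]-P[2];print(np.degrees(np.arctan2(e[1],e[0])))
P=plane(d,[[316,262],[316,155]],.090);print(P,P.mean(0))
m=reg&(z<.01);m2=(z>-.01)&(z<.01);print("table",np.median(z[300:340,20:100]),np.median(z[80:110,560:620]),np.median(z[200:240,60:200]))
E
```

```text
0.06538159986245859 ((524.95166015625, -211.27886962890625), (152.9181671142578, 209.2610626220703), 62.12477493286133)
0.08986222245129444 ((525.5498657226562, -210.4287872314453), (119.69957733154297, 17.817995071411133), 62.57118606567383)
[[ 0.4698 -0.0968  0.066 ]
 [ 0.6515 -0.1913  0.066 ]
 [ 0.5825 -0.3278  0.066 ]
 [ 0.3998 -0.2319  0.066 ]] [ 0.52589139 -0.21194425  0.066     ]
[0.20476276 0.15292835 0.20635151 0.15216918]
152.41787673997123
[[ 0.49796186 -0.26434815  0.09      ]
 [ 0.55411443 -0.15878387  0.09      ]] [ 0.52603815 -0.21156601  0.09      ]
table 0.00029749898016515064 -5.080083568423377e-05 7.543035564713807e-05
```

```bash
python3 - <<'E'
from bench import *
from h import *
q=quat(np.deg2rad(62.1)); x,y=.525,-.2105
move_l([x,y,.15],speed=.2,orientation=q); f0=state()["ft_force"]
move_l([x,y,.072],speed=.1); 
close(); s=state();print(s["time"],s["ee_pos"],s["finger_gap"],s["ft_force"]-f0)
move_l([x,y,.090],speed=.03); s=state();print(s["ee_pos"],s["finger_gap"],s["ft_force"]-f0)
move_l([x,y,.20],speed=.12);s=state();print(s["time"],s["ee_pos"],s["finger_gap"],s["ft_force"]-f0,s["moment"])
d=get_image("top");cv2.imwrite("pics/t2.png",d["frame"]);np.savez("pics/t2.npz",**d)
E
```

```text
5.9917 [ 0.52481488 -0.21041015  0.07196871] 0.013849237054811236 [-0.73901585  1.51787891  0.96445756]
[ 0.5249517  -0.21046657  0.08989051] 0.014119082586680244 [-0.0067186   1.33577027 -5.17947523]
7.8083 [ 0.5246109  -0.21033354  0.19872139] 0.01367799825815886 [ 0.34900895  0.71717278 -5.23940734] [-0.02597811  0.06756698  0.03382382]
```

View pics/t2.png

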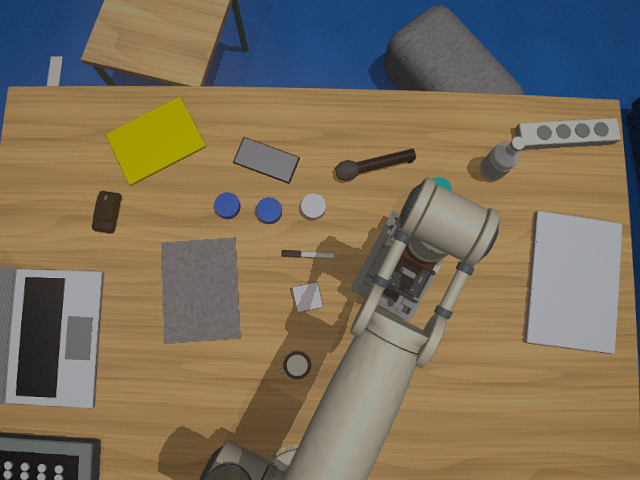

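```bash
python3 - <<'E'
from bench import *
from h import *
q=quat(np.deg2rad(5.4)); x,y=.4635,.2555
print(inverse_kinematics([x,y,.065],q),inverse_kinematics([x,y,.065],quat(np.deg2rad(185.4))))
move_to([x,y,.22],q);s=state();print(s["time"],s["joint_pos"],s["finger_gap"])
move_l([x,y,.076],speed=.15); hold(.2); f0=state()["ft_force"];print(f0)
z=.072
while z>.060:
    move_l([x,y,z],speed=.03); s=state(); df=s["ft_force"]-f0; print(z,s["ee_pos"],df.round(2))
    if df[2]>3: break
    z-=.0015
print(state()["time"])
E
```

```text
[ 4.39509833e-01 -6.78558404e-02  1.68486735e+00 -4.44089210e-16
  1.52458115e+00  1.91605838e+00] [ 4.39509833e-01 -6.78558404e-02  1.68486735e+00 -4.44089210e-16
  1.52458115e+00 -1.22553427e+00]
9.575 [ 4.38532558e-01 -1.01175148e-01  1.44151695e+00 -3.86166316e-04
  1.80157193e+00  1.91534499e+00] 0.013457773536204152
[-0.55134027  1.07334149 -3.65336028]
0.072 [0.46329738 0.25541037 0.07162974] [ 1.12 -1.45 -1.03]
0.0705 [0.46342206 0.2554347  0.07034077] [ 0.2  -2.14 -1.1 ]
0.06899999999999999 [0.46341867 0.25543922 0.06886282] [ 0.69 -1.68 -0.4 ]
0.06749999999999999 [0.46341811 0.25544342 0.06733291] [ 0.1  -0.78 -0.23]
0.06599999999999999 [0.46341697 0.2554522  0.0658318 ] [ 0.58 -1.05 -0.16]
0.06449999999999999 [0.46383835 0.25562059 0.06498373] [ 0.85 -1.02  1.51]
0.06299999999999999 [0.46387063 0.25561258 0.06495977] [-2.59 -1.74 10.5 ]
12.6667
```

```bash
python3 - <<'E'
from bench import *
from h import *
x,y=.4635,.2555
move_l([x,y,.0648],speed=.03); print(state()["ft_force"])
gripper_open(); hold(.2)
move_l([x,y,.19],speed=.25);s=state();print(s["time"])
q=quat(np.deg2rad(62.1))
move_to([.525,-.2105,.28],q)
for n in ["top","wrist"]:
    d=get_image(n);cv2.imwrite(f"pics/{n}3.png",d["frame"]);np.savez(f"pics/{n}3.npz",**d)
print(state()["time"])
E
python3 - <<'E'
from h import *
d=np.load("pics/wrist3.npz");C=cloud(d);z=C[...,2]
m=(z>.058)&(z<.075);m=m.astype(np.uint8);n,l,st,_=cv2.connectedComponentsWithStats(m)
for i in range(1,n):
    if st[i,4]>300: print(st[i],cv2.minAreaRect(np.float32(C[l==i][:,:2]*1000)),np.median(z[l==i]))
d=np.load("pics/top3.npz");C=cloud(d);z=C[...,2]
m=(z[230:350,150:250]>.065);P=C[230:350,150:250][m];print("bar on mat",cv2.minAreaRect(np.float32(P[:,:2]*1000)),np.median(P[:,2]))
E
```

```text
[-0.67790547 -0.55619369 -0.56384351]
14.975
16.8167
[ 214  138  202  136 7207] ((525.1026000976562, -211.1204833984375), (152.99432373046875, 209.28057861328125), 62.107845306396484) 0.06537805030737182
[565 258  55  49 678] ((765.4279174804688, -430.69171142578125), (63.28354263305664, 29.003755569458008), 35.57439041137695) 0.06656492751692006
bar on mat ((395.0434265136719, 152.53155517578125), (333.52874755859375, 102.46700286865234), 57.3492546081543) 0.0813993607562804
```

View pics/wrist3.png

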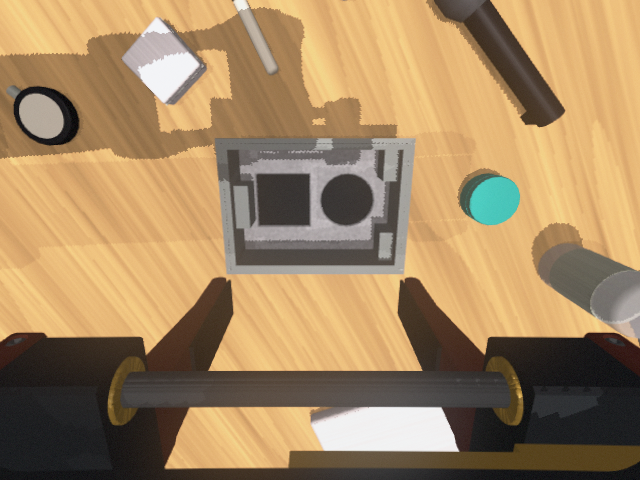

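View pics/top3.png

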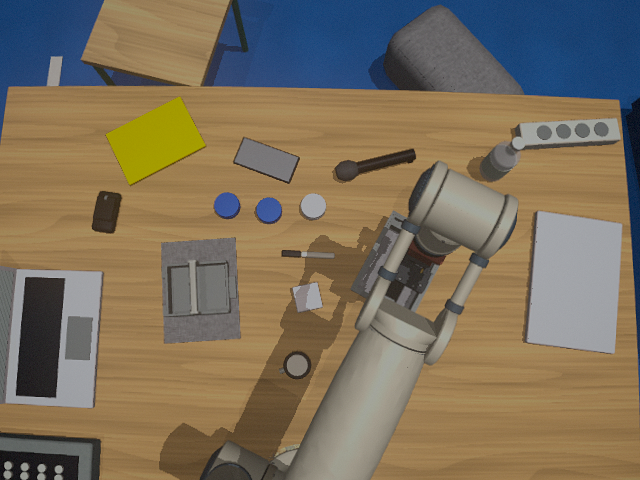

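```bash
python3 - <<'E'
from bench import *
from h import *
d=dict(np.load("pics/wrist3.npz"))
g=cv2.cvtColor(d["frame"],cv2.COLOR_BGR2GRAY); m=np.zeros_like(g); m[165:235,316:380]=(g[165:235,316:380]<75)
m=cv2.morphologyEx(m,cv2.MORPH_OPEN,np.ones((5,5),np.uint8))
c=max(cv2.findContours(m,0,2)[0],key=cv2.contourArea).reshape(-1,2)
P=plane(d,c,.010)[:,:2]; print("recess",cv2.minEnclosingCircle(np.float32(P*1000)),len(c),cv2.fitEllipse(np.float32(P*1000)))
a=np.deg2rad(152.1);print("expected",np.array([525.1,-211.])-40*np.array([np.cos(a),np.sin(a)]))
q=quat(np.deg2rad(90)); move_to([.6677,-.0068,.2],q)
d=get_image("wrist");cv2.imwrite("pics/w4.png",d["frame"]);np.savez("pics/w4.npz",**d)
C=cloud(d);z=C[...,2];hsv=cv2.cvtColor(d["frame"],cv2.COLOR_BGR2HSV)
m=((z>.024)&(z<.036)&(hsv[...,1]<70)).astype(np.uint8);m[300:]=0
n,l,st,_=cv2.connectedComponentsWithStats(m)
for i in range(1,n):
    if st[i,4]>300:
        c=max(cv2.findContours((l==i).astype(np.uint8),0,2)[0],key=cv2.contourArea).reshape(-1,2)
        print(st[i],np.median(z[l==i]),cv2.minEnclosingCircle(np.float32(plane(d,c,.03)[:,:2]*1000)),cv2.minEnclosingCircle(np.float32(C[l==i][:,:2]*1000)))
print(state()["time"],state()["joint_pos"])
E
```

```text
recess ((560.4466552734375, -229.38909912109375), 32.06438446044922) 62 ((560.4530029296875, -229.38516235351562), (62.78246307373047, 62.914730072021484), 44.413414001464844)
expected [ 560.4506252  -229.71719257]
[  49  173   85   71 3866] 0.030023689803804987 ((453.69183349609375, 1.8306200504302979), 41.05710983276367) ((452.1785888671875, 1.0756092071533203), 40.98524856567383)
[ 285  187   60   60 2783] 0.029951367841656473 ((668.2018432617188, -6.94584321975708), 30.101041793823242) ((668.1231079101562, -7.418686866760254), 30.08835792541504)
17.8917 [-6.31182042e-02  2.71715638e-01  1.08028582e+00 -6.18136912e-04
  1.78773007e+00 -6.09563950e-02]
```

View pics/w4.png

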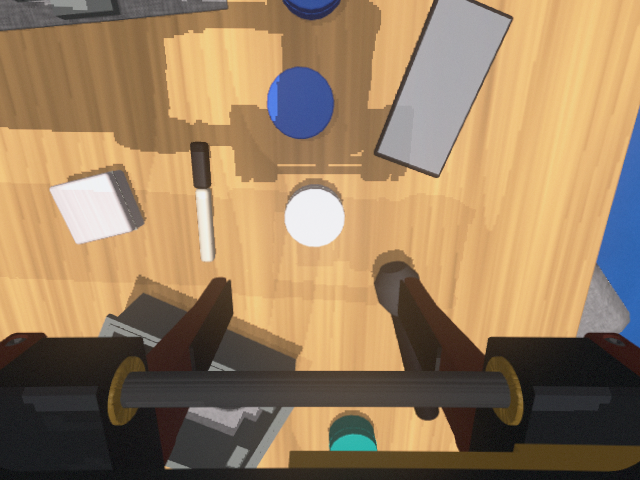

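```bash
python3 - <<'E'
from bench import *
from h import *
x,y=.6682,-.0072
move_l([x,y,.06],speed=.2); move_l([x,y,.019],speed=.08)
close(); s=state();print(s["time"],s["ee_pos"],s["finger_gap"])
move_l([x,y,.18],speed=.2)
q=quat(np.deg2rad(152.1)); X,Y=.5604,-.2296
move_to([X,Y,.18],q);s=state();print(s["time"],s["joint_pos"],s["ee_pos"],s["finger_gap"])
move_l([X,Y,.05],speed=.15); move_l([X,Y,.034],speed=.05); hold(.15); f0=state()["ft_force"];print(f0)
z=.032
while z>.020:
    move_l([X,Y,z],speed=.03); s=state(); df=s["ft_force"]-f0; print(z,s["ee_pos"].round(4),df.round(2))
    if df[2]>3: break
    z-=.0015
print(state()["time"])
E
```

```text
19.9583 [ 0.66833294 -0.00719883  0.01939796] 0.059392771869193874
22.2333 [-4.44415650e-01  1.02349627e-01  1.30933938e+00  2.67848275e-04
  1.73087853e+00 -1.52783193e+00] [ 0.56046754 -0.22912887  0.17931722] 0.059462476131951575
[-0.14228519  0.00395989 -0.68100476]
0.032 [ 0.5603 -0.2296  0.0319] [-0.19  0.12 -0.24]
0.0305 [ 0.5603 -0.2295  0.0303] [-0.02 -0.07 -0.02]
0.028999999999999998 [ 0.5603 -0.2295  0.0288] [-0.26 -0.78  0.07]
0.027499999999999997 [ 0.5603 -0.2296  0.0273] [-0.22 -0.43  0.  ]
0.025999999999999995 [ 0.5603 -0.2296  0.0258] [-0.24  0.05  0.38]
0.024499999999999994 [ 0.5603 -0.2295  0.0243] [ 1.28 -1.52 -0.4 ]
0.022999999999999993 [ 0.5607 -0.2298  0.0234] [-0.44 -0.35  1.88]
0.02149999999999999 [ 0.5608 -0.2298  0.0234] [-1.62  0.79  8.75]
25.8667
```

```bash
python3 - <<'E'
from bench import *
from h import *
X,Y=.5604,-.2296
move_l([X,Y,.0232],speed=.03); gripper_open(); hold(.2)
move_l([X,Y,.28],speed=.25)
move_to([.525,-.2105,.28],quat(np.deg2rad(62.1)))
d=get_image("wrist");cv2.imwrite("pics/w5.png",d["frame"]);np.savez("pics/w5.npz",**d)
C=cloud(d);z=C[...,2]
m=(z>.058)&(z<.075);m=m.astype(np.uint8);n,l,st,_=cv2.connectedComponentsWithStats(m)
for i in range(1,n):
    if st[i,4]>3000: print(st[i],cv2.minAreaRect(np.float32(C[l==i][:,:2]*1000)),np.median(z[l==i]))
m=np.zeros((480,640),np.uint8);m[165:240,310:382]=((z>.026)&(z<.042)&(cv2.cvtColor(d["frame"],cv2.COLOR_BGR2HSV)[...,1]<70))[165:240,310:382]
n,l,st,_=cv2.connectedComponentsWithStats(m)
for i in range(1,n):
    if st[i,4]>300:
        P=C[l==i]; A=np.c_[P[:,:2]-P[:,:2].mean(0),np.ones(len(P))]
        print(st[i],np.median(P[:,2]),cv2.minEnclosingCircle(np.float32(P[:,:2]*1000)),"tilt",np.linalg.lstsq(A,P[:,2],rcond=None)[0])
print(state()["time"])
E
```

```text
[ 214  137  202  136 7167] ((525.1676025390625, -210.95480346679688), (152.841796875, 209.74075317382812), 62.08967590332031) 0.06538964900502803
[ 325  177   50   50 1938] 0.03389345089215376 ((563.0299072265625, -229.69464111328125), 29.996747970581055) tilt [ 0.00058269 -0.01215696  0.03379467]
29.575
```

View pics/w5.png

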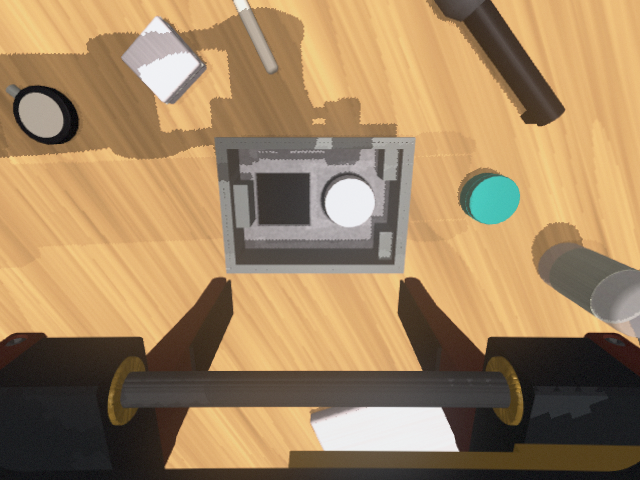

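```bash
python3 - <<'E'
from bench import *
from h import *
move_to([.4635,.2555,.28],quat(np.deg2rad(185.4)))
d=get_image("wrist");cv2.imwrite("pics/w6.png",d["frame"]);np.savez("pics/w6.npz",**d)
C=cloud(d);z=C[...,2]
for a,b in ((.078,.095),(.038,.052)):
  m=(z>a)&(z<b);m=m.astype(np.uint8);m[320:]=0;n,l,st,_=cv2.connectedComponentsWithStats(m)
  for i in range(1,n):
    if st[i,4]>200: print(st[i],cv2.minAreaRect(np.float32(C[l==i][:,:2]*1000)),np.median(z[l==i]))
s=state();print(s["time"],s["joint_pos"],s["ee_pos"])
E
```

```text
[ 307  153   19  112 1515] ((464.36175537109375, 255.5085906982422), (120.52948760986328, 18.034372329711914), 5.3158135414123535) 0.08275883528049266
[252 151  56   5 275] ((410.7351989746094, 209.98272705078125), (4.7823591232299805, 61.249691009521484), 5.690089225769043) 0.04490014659921171
[ 322  151   59  102 1061] ((460.5729675292969, 294.48223876953125), (120.42951965332031, 64.5193099975586), 5.635979652404785) 0.04464996670834698
[257 246  53   7 312] ((524.800048828125, 220.94126892089844), (6.05238151550293, 63.38820266723633), 5.544629096984863) 0.04435244287446266
31.3417 [ 4.37993033e-01 -8.31958018e-02  1.31780863e+00 -2.36612305e-04
  1.90711178e+00 -1.22513564e+00] [0.46394662 0.2547404  0.27993337]
```

View pics/w6.png

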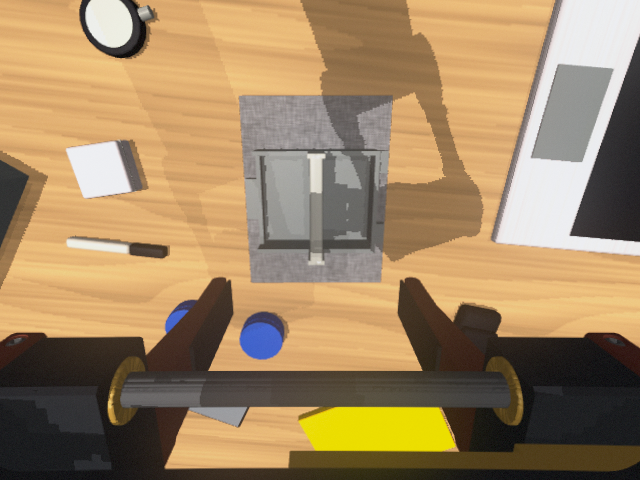

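```bash
python3 - <<'E'
from bench import *
from h import *
x,y=.4644,.2555
move_l([x,y,.12],speed=.25); move_l([x,y,.065],speed=.1); close(); s=state();print(s["time"],s["ee_pos"],s["finger_gap"])
move_l([x,y,.24],speed=.2)
X,Y=.5252,-.2110
move_to([X,Y,.24],quat(np.deg2rad(62.1)));s=state();print(s["time"],s["joint_pos"],s["finger_gap"])
move_l([X,Y,.150],speed=.15);hold(.2)
d=get_image("wrist");cv2.imwrite("pics/w7.png",d["frame"]);np.savez("pics/w7.npz",**d)
d=get_image("scene");cv2.imwrite("pics/s7.png",d["frame"])
s=state();print(s["time"],s["ee_pos"],s["ft_force"])
E
```

```text
33.9583 [0.46439527 0.25552637 0.06498105] 0.013711740804868726
36.7 [-4.40798192e-01  1.22118507e-03  1.30696453e+00  4.57146531e-04
  1.83370363e+00  4.43286846e-02] 0.0138178354946549
37.75 [ 0.5255488  -0.21119088  0.15101455] [-0.59673042 -0.18009064 -4.9186984 ]
```

View pics/w7.png

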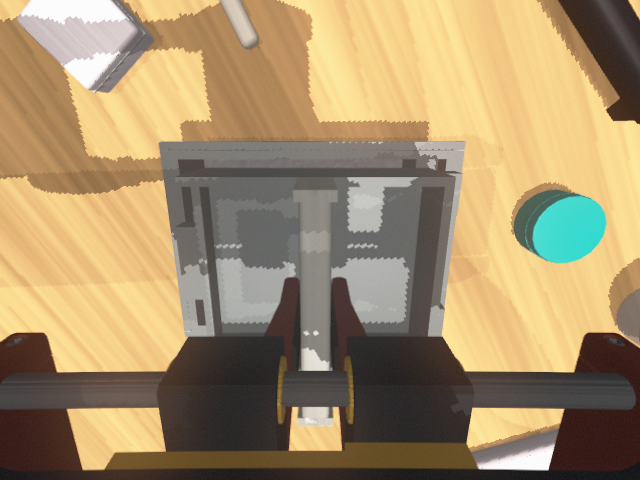

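View pics/s7.png

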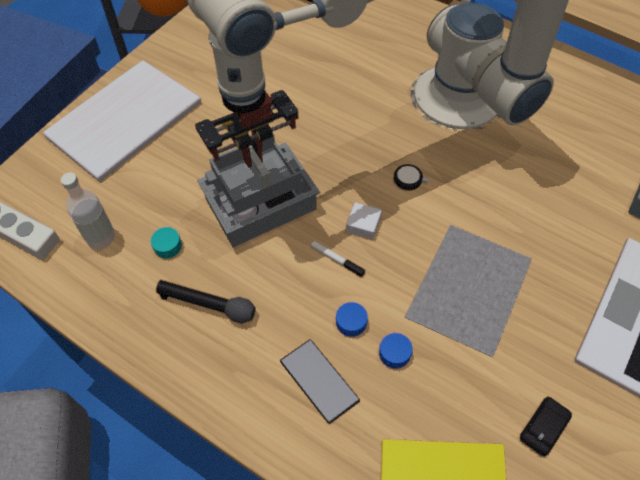

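```bash
python3 - <<'E'
from bench import *
from h import *
X,Y=.5252,-.2110
move_l([X,Y,.134],speed=.06);hold(.2);f0=state()["ft_force"];print(f0)
z=.131
while z>.1085:
    move_l([X,Y,z],speed=.03); s=state(); df=s["ft_force"]-f0; print(round(z,4),s["ee_pos"].round(4),df.round(2))
    if df[2]>3 or np.hypot(*df[:2])>8: break
    z-=.002 if z>.117 else .001
print(state()["time"],state()["moment"])
E
```

```text
[ 0.78153814  0.03350532 -4.08336871]
0.131 [ 0.5251 -0.2109  0.1307] [-0.68 -0.97  0.25]
0.129 [ 0.5251 -0.211   0.1288] [-1.3  -0.55  0.32]
0.127 [ 0.5251 -0.211   0.1268] [-1.21  0.12  0.13]
0.125 [ 0.5251 -0.211   0.1248] [-1.01 -0.33 -0.99]
0.123 [ 0.5251 -0.211   0.1228] [-0.26 -0.16 -0.88]
0.121 [ 0.5251 -0.2109  0.1208] [-0.62 -0.59 -0.89]
0.119 [ 0.5251 -0.211   0.1188] [-1.24 -0.09  0.12]
0.117 [ 0.5251 -0.2109  0.1168] [-1.37  0.46 -0.35]
0.116 [ 0.5252 -0.211   0.1159] [-0.33 -0.95  0.53]
0.115 [ 0.5252 -0.211   0.1149] [-0.37 -0.18  0.33]
0.114 [ 0.5251 -0.211   0.1139] [-1.12 -0.17 -0.37]
0.113 [ 0.5251 -0.211   0.1129] [-0.63 -0.5  -0.92]
0.112 [ 0.5252 -0.211   0.112 ] [-0.89  0.54  1.01]
0.111 [ 0.5253 -0.211   0.112 ] [-4.63  1.33  6.1 ]
41.8667 [0.14586131 0.62316536 0.02332553]
```

Contact came at exactly the ledge height (TCP 0.112). Releasing and checking.

```bash
python3 - <<'E'
from bench import *
from h import *
X,Y=.5252,-.2110
move_l([X,Y,.1118],speed=.03); gripper_open(); hold(.2)
move_l([X,Y,.32],speed=.2)
for n in("wrist","scene"):
    d=get_image(n);cv2.imwrite(f"pics/{n}8.png",d["frame"]);np.savez(f"pics/{n}8.npz",**d)
    C=cloud(d);z=C[...,2]
    a=np.deg2rad(152.1);u=np.array([np.cos(a),np.sin(a)]);v=np.array([-u[1],u[0]])
    L=np.stack([(C[...,:2]-[.5252,-.211])@u,(C[...,:2]-[.5252,-.211])@v],-1)
    near=(abs(L[...,0])<.11)&(abs(L[...,1])<.085)
    m=near&(z>.122)&(z<.14);print(n,"bar",m.sum(),np.median(z[m]),cv2.minAreaRect(np.float32(L[m]*1000)))
    P=np.c_[L[m],z[m]]; print(" bar slope along y",np.polyfit(P[:,1],P[:,2],1)[0])
    m=near&(z>.085)&(z<.1);print(" wall top",m.sum(),np.median(z[m]),cv2.minAreaRect(np.float32(L[m]*1000)))
    A=np.c_[L[m],np.ones(m.sum())];print(" plane",np.linalg.lstsq(A,z[m],rcond=None)[0])
    m=near&(z>.058)&(z<.07);print(" rim",cv2.minAreaRect(np.float32(L[m]*1000)))
    for x in(.079,-.079):
        for y in(-.045,0,.045):
            m=(abs(L[...,0]-x)<.004)&(abs(L[...,1]-y)<.008)&(z<.08);print("  ",x,y,np.median(z[m]) if m.any() else None)
print(state()["time"])
E
```

```text
wrist bar 1574 0.12987719261871292 ((-1.6194887161254883, -2.0143661499023438), (18.54572296142578, 119.75099182128906), 0.4975430369377136)
 bar slope along y -0.0003145729298151715
 wall top 1726 0.09183624205765265 ((-1.2807769775390625, -1.5780677795410156), (120.31997680664062, 143.0420684814453), 89.88922119140625)
 plane [ 0.00105779 -0.0086307   0.09153097]
 rim ((-0.1159515380859375, 0.33441925048828125), (153.07720947265625, 209.47665405273438), 89.91448974609375)
   0.079 -0.045 0.009719181980037517
   0.079 0 0.06204151033415478
   0.079 0.045 0.01030873059736001
   -0.079 -0.045 0.06195477779682884
   -0.079 0 None
   -0.079 0.045 0.06207896980161698
scene bar 404 0.12813330028225073 ((-1.5918598175048828, -3.006023406982422), (123.2035140991211, 18.52374839782715), 89.85710144042969)
 bar slope along y 0.00432569041198357
 wall top 618 0.0899988636859469 ((-2.0677566528320312, -3.278697967529297), (143.41195678710938, 126.48393249511719), 0.06289158016443253)
 plane [ 0.00213937 -0.00082652  0.09014665]
 rim ((0.0299072265625, -1.3132705688476562), (210.73373413085938, 159.1338348388672), 0.29135650396347046)
   0.079 -0.045 None
   0.079 0 0.0605903271344056
   0.079 0.045 None
   -0.079 -0.045 0.06048487878416853
   -0.079 0 0.009488490755883316
   -0.079 0.045 0.060658517369394094
44.8167
```

View pics/wrist8.png

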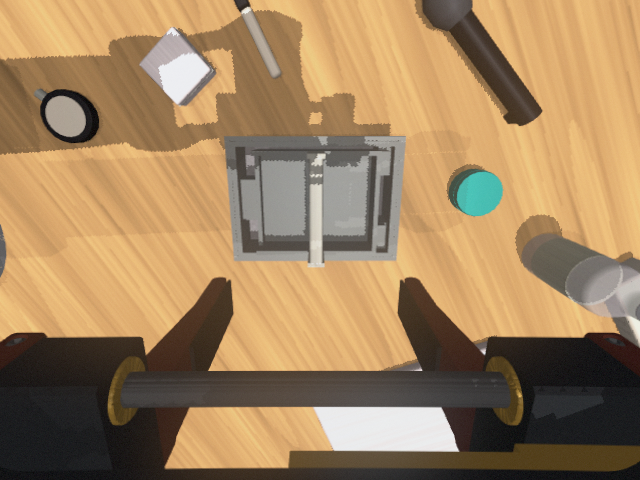

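View pics/scene8.png

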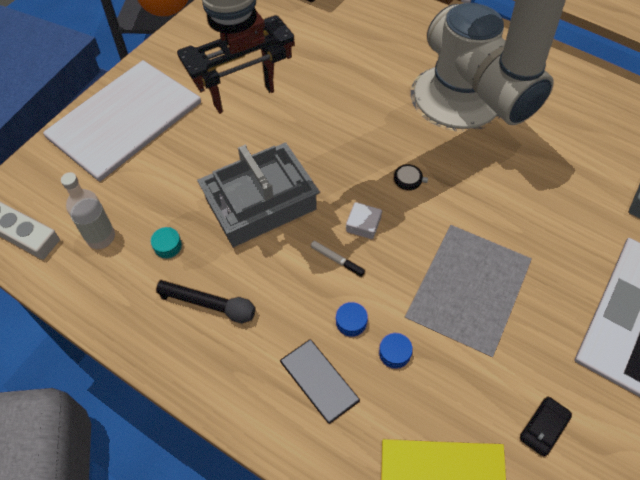

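```bash
python3 -c "
from bench import *
job_done()"
```

```text
the job is handed in; nothing more can be done
```

I lifted the caddy out and set it upright on the mat. I then seated the round tin in the bin's round recess, took the caddy again with the gripper turned half a turn, lowered it onto the ledges and let go. I handed the job in at about 45 s; no verdict is reported.

**Last checks**
- **Caddy:** it lies about 1.6 mm off centre in x and 2 mm in y (3 mm by the scene camera). All three tongue tops are at 62 mm and the bar's top at 130 mm, both as expected. It is level to about 0.01 rad, with the single tongue at the bin's +x end.
- **Round tin:** its top was at 33.9 mm against an expected 34 mm, and it lay flat. Its centre was about 2.6 mm from the recess centre. I took this reading before the caddy covered it.
- **Bin:** it stayed within about 1 mm of where it started.
- **Bystanders:** the square tin, marker, microphone and phone look untouched in the last pictures.
- **Forces:** the highest reading while lowering the caddy onto the ledges was about 6 N.

**Disagreements**
- The top and scene cameras differed by about 4–5 mm in x, so I used the wrist camera, whose sizes and heights matched the given ones.
- One quick depth fit of the bar on the mat from the top camera was spoiled because the arm was in the picture. I measured it again with the wrist camera.

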